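# Hang the keyhole holder on its stud

## Robot

A 7-joint arm with a two-finger parallel gripper is mounted at the origin on a cart in front of the work surface, level with it; the furniture and walls round the work are solid. World frame = base frame: x ahead of the robot, y to its left, z up, the work surface at z = 0. Lengths are in m, angles in rad, forces in N, time in s.
With the tool pointing down it reaches from about 0.4 to 0.925 m from the base axis. Payload 4.1 kg.
Tool frame: the origin (TCP) lies at the centre of the arm's flange, where the gripper is bolted on; the fingertips stand 173 mm ahead of it and the grasp point (between the pads) lies 155 mm ahead of it (arm.tips_ahead is the distance from the TCP to the fingertips, in m); z points along the fingers, x is the direction in which the jaws open and shut, and the axes are right-handed (so a half turn about z gives the same grasp; the last joint's range is limited). The gripper opens to 85 mm and grips with 20 to 120 N. Pads are 22 mm wide; open, the fingers measure 114 mm over their backs; the gripper's body (76 mm by 85 mm) begins 54 mm behind the grasp point. The pads swing forward as they close: fully open they stand 13 mm farther back than shut.
Start: joints at [-1.342, 0.398, 0.045, 1.537, -0.019, 1.207, -0.051], TCP at [0.209, 0.615, 0.405] pointing down, gripper open.
Joint ranges: [-2.82, 2.82], [-0.49, 2.23], [-1.37, 1.46], [0, 2.46], [-1.36, 4.5], [0.23, 2], [-2.94, 2.94]. Speed limits (rad/s): [2.57, 2.57, 3.14, 3.14, 3.14, 3.14, 3.14].

## Interface

Orientations are given as a unit quaternion [x, y, z, w].
In Python, from plant import state, vision, job, arm gives the robot as it stands.
- The arm moves only by the tool play_rows, never from a script. Its argument "rows" is a list of rows, each a list of 7 numbers: the finger opening in mm, from 0 to 85.4, then the shift along the world's x, y, z in mm, then the turn, a rotation vector about the world's x, y, z in degrees. A call has 1 to 5 rows; each row is the pose to reach, as a shift and turn from the pose commanded when the call began; what a row does not reach only later rows make up. A row lasts 1/12 s, in which the tool goes at most 41.7 mm and 7.16 degrees, less where a joint would pass 70% of its speed; a pose out of reach is approached as far as the arm can. A call with a gripper value outside its range is refused whole. The fingers move at their own pace and stop on an object; the grip force is fixed at half the most. Time passes only in rows, so rows that repeat a pose let the fingers close. It gives the time, the measured TCP pose, the force and the opening at its end, in the units of the state.
- state(): the state, without advancing time (a new reading comes with each control period).
- vision.get_image(name): name is "scene" or "side" or "wrist"; returns a dict with "img" (480x640x3 uint8, red, green, blue), "vertical_fov" (degrees; the focal length in pixels is half the picture's height over the tangent of half this angle, whatever the lens; pixels are square), "cx", "cy" (the principal point, pixels), "D" ([k1, k2, p1, p2, k3] as OpenCV has them; the pictures are not rectified), "cam_to_world" (4x4, takes a point from camera to world coordinates). Camera axes: x right, y down, z forward; pixel columns grow to the right and rows downward; lengths in m; the calibration is good to about 2 mm. A picture is of the moment at which its call begins. There is no depth.
- job.finish_job(): hands the job in, once; it reports no verdict.
The state is a dict: "clock": time; "qpos": joint angles; "qd": joint speeds; "joint_torque": joint torques, N m; "tool_pos": TCP position; "eef_rot": TCP orientation; "force": force on the tool from outside, world axes, zero at the start; "ft_torque": the same for the moment, N m; "finger_gap": opening from 0.0 (shut) to 1.0 (fully open).
Only numpy, scipy, OpenCV 4.12 (cv2) and the standard library are available. Lean on these libraries where they do the work, as an engineer would, in place of code of your own. Each camera call takes 0.05 s, during which the arm holds its last target.

## Task

Pick up the white pen holder (it has a grip fin on top), press the wide part of the keyhole in its back plate over the headed stud of the metal stand until the plate has pushed the stand's spring catch in, then slide it down until it is fully home on the stud and the catch has sprung out again over the plate's top edge. Let go and leave it hanging there upright. Work gently by feel, as the stud is not exactly at its marked height: never push the holder against the stand with more than 30 N, and leave the bottle, the tape roll and the timer where they are.

Things in the scene. Friction and masses are not known exactly. Their poses are not given: they have to be found in the camera images.
- holder_grip (a point): Centre of the grip fin on top of the white pen holder. Fin 14 mm thick (y), 32 mm long (x), 32 mm high (z). This point is 114 mm above the holder's underside and 30 mm in front (-x) of the back plate's rear face. Nothing lies beside the fin down to the cup's rim. Axes of the holder: z up, +x towards its back plate, away from the cup.
- holder_hole (a point): Centre of the wide part (octagon, 23 mm across) of the keyhole, on the rear face of the back plate, 62 mm above the underside: 30 mm in +x and 52 mm in -z from holder_grip; same axes. From it an 11 mm wide slot runs straight up; its closed end is 26 mm above this point, the plate's top edge 44 mm above.
- holder: White plastic pen holder, about 160 g, loose, standing upright at first. Back plate 64 mm wide, 106 mm high, 4 mm thick; cup in front of it 46 mm wide, 44 mm deep, 45 mm high. Origin in the underside, 114 mm below holder_grip and 6 mm in +x from it.
- stud_mark (a point): Mark on the stand's front face, 125 mm above the worktop. Axes: z up, +x into the board (press direction). The stud is exactly on the centre line but up to 12 mm above or below this mark (set by hand, does not move in use). Neck 8 mm dia, 7 mm long from face to head; flat round head, chamfered by 1.5 mm, 18 mm dia, 7 mm thick: its front is 14 mm from the board. Fully home, holder_hole is 22 mm below the stud's axis.
- stand: Metal stand, fixed: upright flat board 140 mm wide, 180 mm high, on a foot 12 mm high that sticks out 20 mm in front of the board. Origin on the worktop under stud_mark, at the board's front face; axes as stud_mark. Fully home the 4 mm plate has 3 mm of play between board and stud head.
- catch (a joint): Spring catch, a block 18 mm wide, 24 to 36 mm above the stud's axis (moves with it). Value: how far it is pushed into the board, in m; 0 = out, standing 9 mm proud; 0.0088 = end. 4 N to start, 7.5 N at the end. The plate pushes it in; it then rubs on the plate, so the holder does not slide down by its own weight. It springs out over the plate's top edge in the last 2 mm.
- spare_bottle: White closed sample bottle, 48 mm in diameter, 112 mm high; origin at the centre of its underside. Bystander.
- tape_roll: Tan tape roll lying flat, 68 mm in diameter, 19 mm high; origin at the centre of its underside. Bystander.
- lab_timer: White timer with three keys, 58x66x20 mm, lying flat; origin at the centre of its underside. Bystander.
Mind the look-alikes: they are no part of the job. What is shaped like the holder but blue or red is not meant.

How it is judged:
By the outcome, as a careful person would: the job done as asked, in the order asked, and still so for the second after the job is handed in, with the robot touching nothing.
It also fails if it takes over 72 s, if anything falls off the work surface, if the arm or the gripper's body presses on something with over 40 N, if the wrist force passes 120 N, or if a joint passes its speed limit or range.

## Working session

There is one attempt and no reset: what is moved stays moved. The work goes in short steps, Python scripts to look and compute and a tool call to move; the robot and the scene stay as the last step left them, time stands still between calls to the robot, and variables do not carry over. Pictures are saved under pics/ and viewed, and the job is handed in when it is done.

Besides the shell and the picture viewer there is one more tool, called after "Call:" as a command line: name --pt "numbers of a row" for each row, then --argument value for the rest. play_rows: Moves the arm, as the interface text tells. Its arguments: {"type":"object","properties":{"rows":{"type":"array"}},"required":["rows"]}

```bash
mkdir -p pics; ls; cat > h.py <<'E'
import numpy as np, cv2
from plant import state, vision, job, arm
def grab(n,f):
    d=vision.get_image(n); cv2.imwrite('pics/'+f+'.png',d['img'][:,:,::-1]); np.save('pics/'+f+'.npy',d,allow_pickle=True); return d
def load(f): return np.load('pics/'+f+'.npy',allow_pickle=True).item()
def K(d):
    f=240/np.tan(np.radians(d['vertical_fov'])/2)
    return np.array([[f,0,d['cx']],[0,f,d['cy']],[0,0,1]])
def ray(d,p):
    u=cv2.undistortPoints(np.array([[p]],float),K(d),np.array(d['D'],float))[0,0]
    T=np.array(d['cam_to_world']); v=T[:3,:3]@[u[0],u[1],1]; return T[:3,3],v/np.linalg.norm(v)
def onz(d,p,z):
    o,v=ray(d,p); return o+v*(z-o[2])/v[2]
def two(d1,p1,d2,p2):
    o1,v1=ray(d1,p1);o2,v2=ray(d2,p2)
    s=np.linalg.lstsq(np.c_[v1,-v2],o2-o1,rcond=None)[0]
    a=o1+s[0]*v1;b=o2+s[1]*v2; return (a+b)/2,np.linalg.norm(a-b)
def proj(d,P):
    T=np.linalg.inv(np.array(d['cam_to_world'])); 
    return cv2.projectPoints(np.array([P],float),cv2.Rodrigues(T[:3,:3])[0],T[:3,3],K(d),np.array(d['D'],float))[0][0,0]
E
python3 - <<'E'
from h import *
for n in('scene','side','wrist'):
    d=grab(n,n+'0'); print(n,d['vertical_fov'],np.round(d['cam_to_world'],3).tolist(),d['D'])
print(state())
E
```

```text
pics
scene 49.93276187391359 [[-0.46, -0.656, 0.598, -0.246], [-0.888, 0.328, -0.323, 0.184], [0.016, -0.68, -0.733, 1.03], [0.0, 0.0, 0.0, 1.0]] [0.00839174 0.         0.         0.         0.        ]
side 47.46241662967812 [[-0.938, -0.293, 0.187, 0.323], [-0.348, 0.792, -0.502, 0.357], [-0.001, -0.536, -0.844, 1.051], [0.0, 0.0, 0.0, 1.0]] [0.05554042 0.         0.         0.         0.        ]
wrist 63.08716418626089 [[0.321, 0.903, 0.285, 0.137], [0.947, -0.306, -0.099, 0.64], [-0.002, 0.302, -0.953, 0.373], [0.0, 0.0, 0.0, 1.0]] [-0.06613734  0.          0.          0.          0.        ]
{'clock': 0.15, 'qpos': array([-1.34202227,  0.39902042,  0.04507128,  1.53760441, -0.0187069 ,
        1.20693004, -0.05068471]), 'qd': array([ 6.64263594e-04, -1.55480334e-03, -2.65934282e-03, -4.77401106e-03,
        1.12422120e-05,  6.62656334e-04,  6.85320825e-04]), 'joint_torque': array([ 2.66390263e-03, -4.75557590e+01,  1.36715289e+00, -2.54514831e+01,
        1.17814878e-02,  6.46079236e-03, -1.82267274e-05]), 'tool_pos': array([0.20915427, 0.61518261, 0.4038975 ]), 'eef_rot': array([ 8.12971532e-01,  5.82302923e-01, -5.91817008e-04,  4.92865013e-04]), 'force': array([-0.08151473,  0.26924841, -0.08023649]), 'ft_torque': array([0.00800537, 0.00311305, 0.03863667]), 'finger_gap': 0.9960400722849747}
```

View pics/scene0.png

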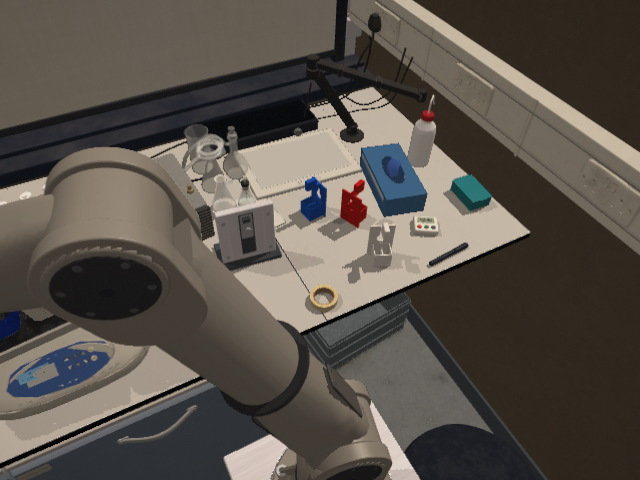

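View pics/side0.png

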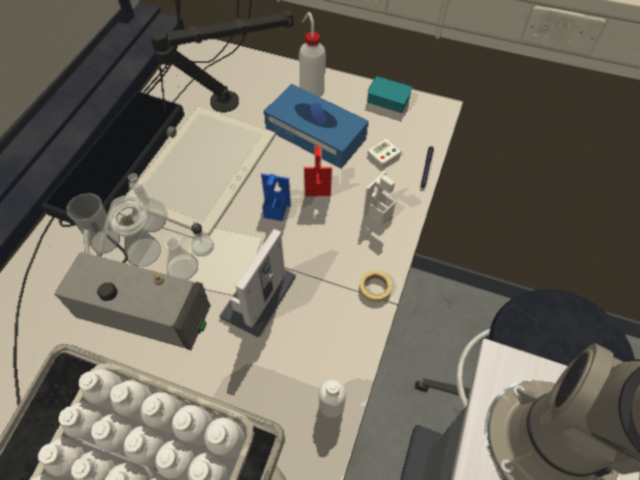

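View pics/wrist0.png

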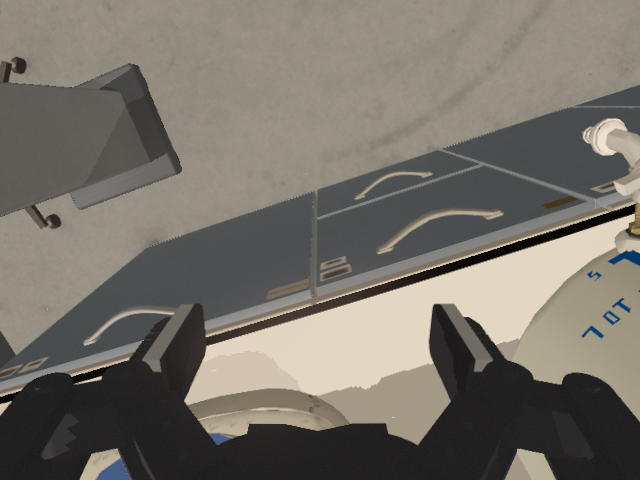

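```bash
python3 - <<'E'
import cv2
a=cv2.imread('pics/scene0.png');b=cv2.imread('pics/side0.png')
def c(i,x,y,w,h,s,n): cv2.imwrite('pics/'+n,cv2.resize(i[y:y+h,x:x+w],None,fx=s,fy=s,interpolation=cv2.INTER_CUBIC))
c(a,200,170,100,100,6,'c1.png');c(a,340,200,100,80,7,'c2.png');c(b,210,220,110,120,5,'c3.png');c(b,340,160,80,80,7,'c4.png')
E
```

```text
(no output)
```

View pics/c1.png

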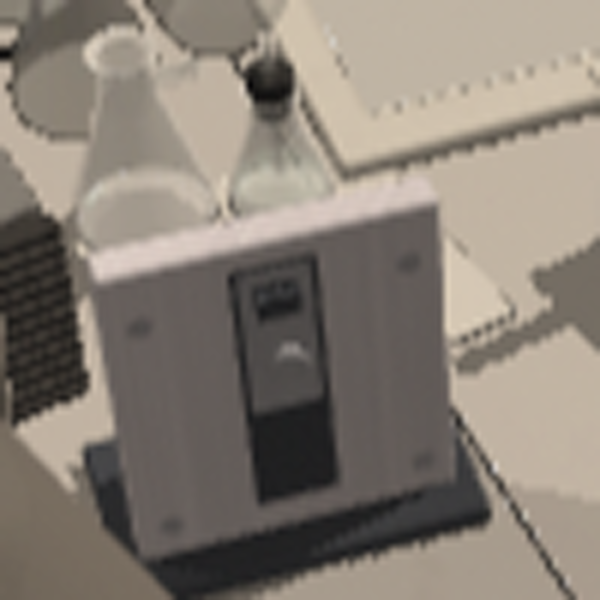

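View pics/c2.png

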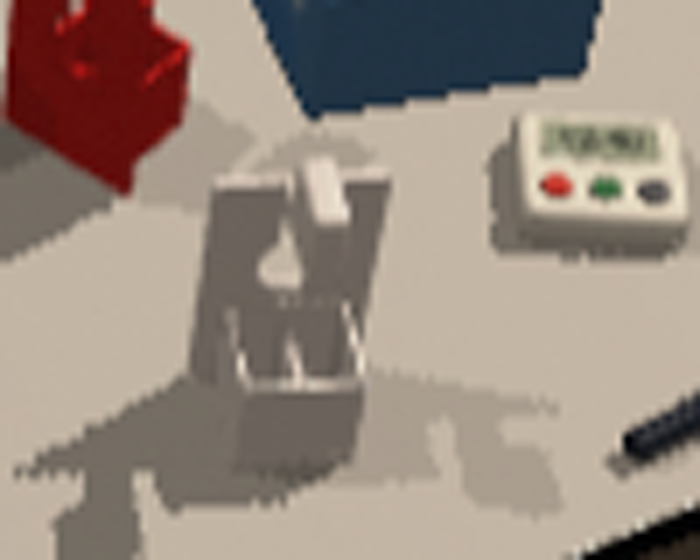

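View pics/c3.png

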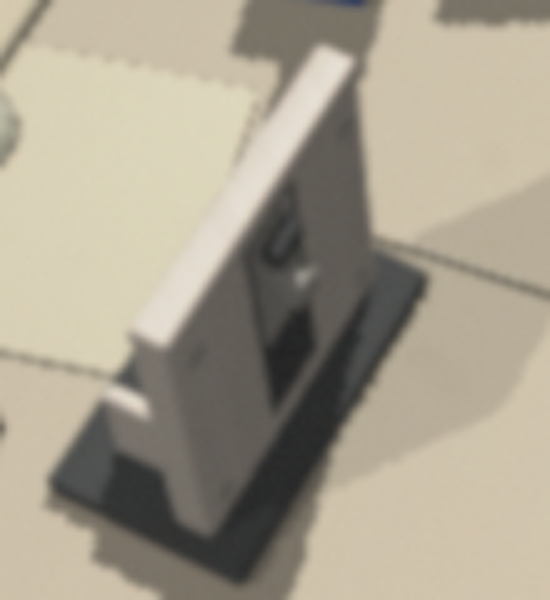

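View pics/c4.png

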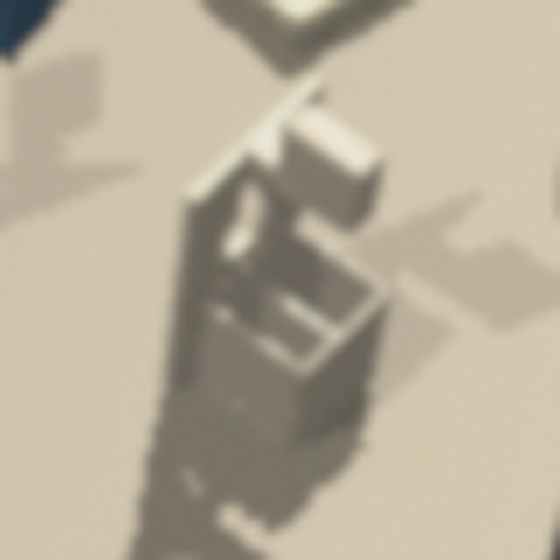

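```bash
python3 - <<'E'
from h import *
a=load('scene0');b=load('side0')
def c1(x,y):return (200+x/6,170+y/6)
def c2(x,y):return (340+x/7,200+y/7)
def c3(x,y):return (210+x/5,220+y/5)
def c4(x,y):return (340+x/7,160+y/7)
for n,p,q in [('fin',c2(325,190),c4(342,137)),('plateL',c2(215,182),c4(190,195)),('plateR',c2(388,178),c4(322,85)),
 ('boardL',c1(97,280),c3(163,345)),('boardR',c1(438,203),c3(353,62)),('stud',c1(293,355),c3(302,277)),('slotbotL',c1(260,502),c3(275,410)),('slotbotR',c1(340,485),c3(313,347)),('slottopL',c1(232,272),c3(247,262)),('slottopR',c1(316,256),c3(295,190))]:
    P,e=two(a,p,b,q); print(n,np.round(P*1000,1),round(e*1000,1))
E
```

```text
fin [ 426.1 -377.4  134.2] 1.0
plateL [ 467.  -361.1  107.3] 1.5
plateR [ 441.  -417.1  107.4] 1.7
boardL [596.3 -13.5 179.7] 1.9
boardR [ 579.  -149.3  177.4] 2.0
stud [575.4 -81.7 125.1] 1.9
slotbotL [586.9 -64.1  32.5] 0.8
slotbotR [585.1 -99.2  26.6] 1.8
slottopL [585.6 -62.1 169.3] 6.7
slottopR [581.1 -96.2 167.9] 5.0
```

Call:
play_rows --pt "85 25 -32 10 0 0 0" --pt "85 50 -65 20 0 0 0" --pt "85 75 -97 30 0 0 0" --pt "85 100 -130 30 0 0 0" --pt "85 120 -160 30 0 0 0"

```text
clock: 0.57
tool_pos: [0.3311, 0.4532, 0.4354]
eef_rot: [0.813, 0.582, 0.001, 0.0]
force: [0.2, -0.2, -0.9]
finger_gap: 0.993
```

```bash
python3 -c "
from h import *
s=state();print(s['qpos'],s['tool_pos'],s['eef_rot'],s['force'])"
```

```text
[-1.12343316  0.21782982  0.12707491  1.71471124 -0.02840505  1.20949215
  0.25231742] [0.33110469 0.45316024 0.43537275] [8.13400961e-01 5.81702865e-01 7.99574873e-04 1.23893073e-04] [ 0.22752289 -0.17547419 -0.86235579]
```

Call:
play_rows --pt "85 20 -36 0 0 0 0" --pt "85 40 -72 0 0 0 0" --pt "85 60 -108 0 0 0 0" --pt "85 75 -145 0 0 0 0" --pt "85 90 -185 0 0 0 0"

```text
clock: 0.98
tool_pos: [0.4194, 0.2695, 0.4346]
eef_rot: [0.813, 0.582, 0.0, -0.0]
force: [0.5, 0.6, -1.2]
finger_gap: 0.992
```

Call:
play_rows --pt "85 10 -38 0 0 0 0" --pt "85 20 -76 0 0 0 0" --pt "85 30 -114 0 0 0 0" --pt "85 30 -154 0 0 0 0" --pt "85 30 -194 0 0 0 0"

```text
clock: 1.4
tool_pos: [0.4488, 0.0753, 0.4346]
eef_rot: [0.813, 0.582, 0.0, -0.0]
force: [0.9, -0.6, -0.2]
finger_gap: 0.996
```

Call:
play_rows --pt "85 -8 -38 0 0 0 0" --pt "85 -20 -76 0 0 0 0" --pt "85 -30 -114 0 0 0 0" --pt "85 -40 -154 0 0 0 -3" --pt "85 -50 -190 0 0 0 -6"

```text
clock: 1.82
tool_pos: [0.3976, -0.1149, 0.4347]
eef_rot: [0.843, 0.538, 0.0, -0.0]
force: [0.4, -0.2, 0.2]
finger_gap: 0.997
```

```bash
python3 -c "
from h import *
s=state();print(s['qpos'],s['tool_pos'],s['eef_rot'],s['force'])
grab('wrist','w1')"
```

```text
[-0.49341116 -0.09670293  0.63159115  2.02749894  0.06084053  1.19256437
  1.24868936] [ 0.39761037 -0.11493501  0.43470209] [ 8.43190000e-01  5.37615606e-01  2.76061042e-04 -9.54493181e-05] [ 0.44652224 -0.1976273   0.23213559]
```

View pics/w1.png

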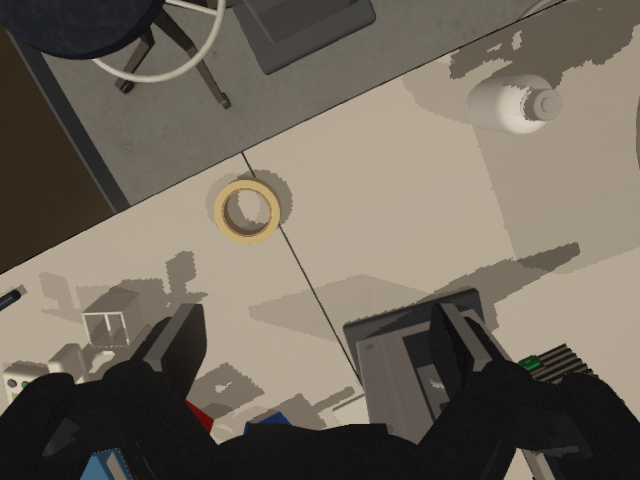

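Call:
play_rows --pt "85 10 -38 0 0 0 0" --pt "85 20 -76 0 0 0 0" --pt "85 30 -114 0 0 0 0" --pt "85 35 -154 0 0 0 0" --pt "85 40 -190 0 0 0 0"

```text
clock: 2.28
tool_pos: [0.4392, -0.3043, 0.4347]
eef_rot: [0.842, 0.539, -0.0, 0.0]
force: [-0.3, 0.5, 0.0]
finger_gap: 0.994
```

Call:
play_rows --pt "85 0 0 0 0 0 0" --pt "85 0 0 0 0 0 0"

```text
clock: 2.45
tool_pos: [0.4384, -0.3044, 0.4342]
eef_rot: [0.844, 0.537, -0.001, -0.0]
force: [0.3, 0.4, 0.2]
finger_gap: 0.996
```

```bash
python3 -c "
from h import *
s=state();print(s['qpos'],s['tool_pos'],s['eef_rot'],s['force'])
grab('wrist','w2')"
```

```text
[-0.19919878  0.23461278  0.86063164  1.79065057 -0.18758605  1.20330854
  1.84948582] [ 0.4383671  -0.30440388  0.43419122] [ 8.43636322e-01  5.36913624e-01 -1.23026490e-03 -5.57128935e-05] [0.30933759 0.38669538 0.17644892]
```

Call:
play_rows --pt "85 -6 -30 -20 0 0 0" --pt "85 -12 -60 -40 0 0 0" --pt "85 -20 -90 -70 0 0 0" --pt "85 -20 -90 -70 0 0 0" --pt "85 -20 -90 -70 0 0 0"

```text
clock: 2.92
tool_pos: [0.418, -0.392, 0.3629]
eef_rot: [0.843, 0.538, -0.001, -0.002]
force: [0.1, 1.2, 0.5]
finger_gap: 0.992
```

```bash
python3 -c "
from h import *
s=state();print(s['qpos'],s['tool_pos'],s['eef_rot'],s['force'])
grab('wrist','w3')"
```

```text
[ 0.03863404  0.40397543  0.82890604  1.78914869 -0.33103973  1.09871665
  2.11875376] [ 0.41797236 -0.39199895  0.36291925] [ 8.42765654e-01  5.38276334e-01 -5.29127082e-04 -2.08825251e-03] [0.14690442 1.18489804 0.49122373]
```

View pics/w2.png

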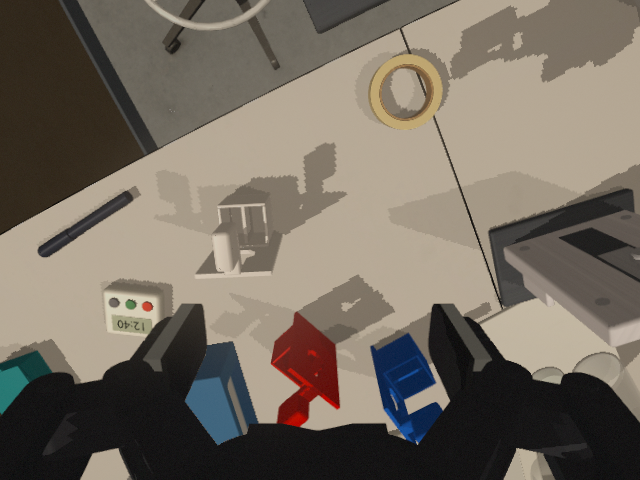

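View pics/w3.png

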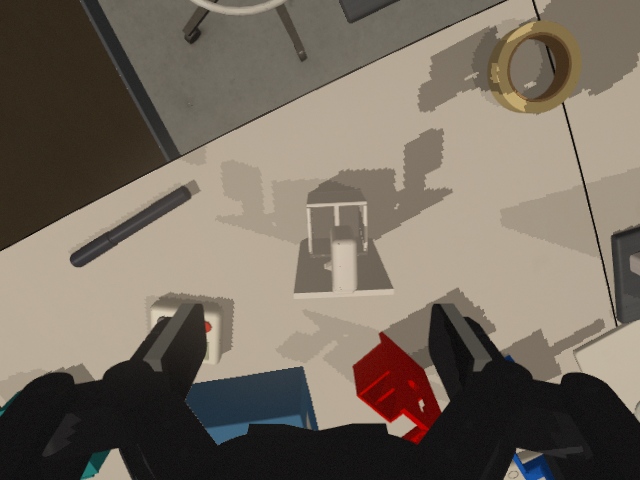

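```bash
python3 - <<'E'
import cv2
a=cv2.imread('pics/w2.png');b=cv2.imread('pics/w3.png')
def c(i,x,y,w,h,s,n): cv2.imwrite('pics/'+n,cv2.resize(i[y:y+h,x:x+w],None,fx=s,fy=s,interpolation=cv2.INTER_CUBIC))
c(a,190,180,100,100,6,'c5.png');c(b,285,180,120,120,5,'c6.png')
E
```

```text
(no output)
```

View pics/c5.png

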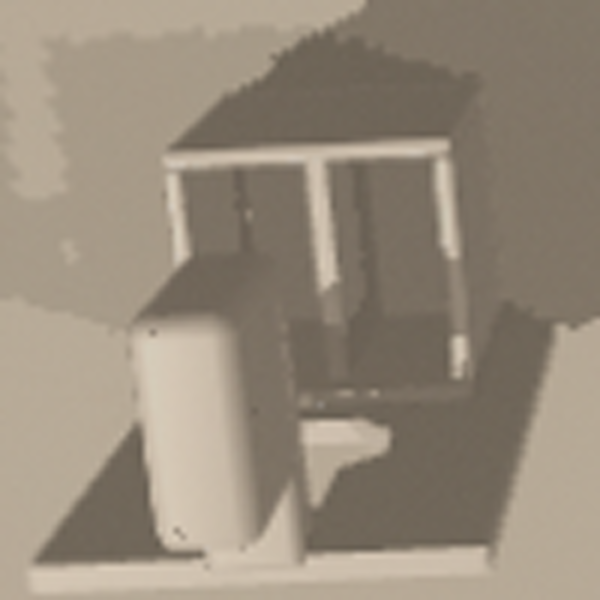

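View pics/c6.png

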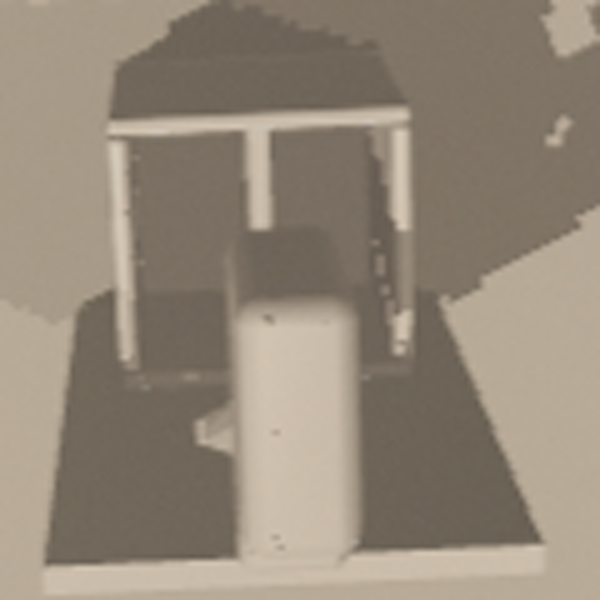

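```bash
python3 - <<'E'
from h import *
a=load('w2');b=load('w3')
A=lambda x,y:(190+(x+.5)/6-.5,180+(y+.5)/6-.5)
B=lambda x,y:(285+(x+.5)/5-.5,180+(y+.5)/5-.5)
for n,p,q in [('fin',(198,437),(297,430)),('pl R',(37,563),(45,566)),('pl L',(492,547),(545,545)),('plrear R',(30,593),(45,594)),('plrear L',(490,572),(545,572)),('rimR',(168,160),(108,132)),('rimL',(448,145),(410,112))]:
    P,e=two(a,A(*p),b,B(*q)); print(n,np.round(P*1000,1),round(e*1000,1))
print([np.round(onz(b,(p),0.1)*1000) for p in [(383,333),(430,400),(355,370)]])
R=cv2.Rodrigues
from scipy.spatial.transform import Rotation as Ro
s=state();print(Ro.from_quat(s['eef_rot']).as_matrix().round(3),s['tool_pos'])
E
```

```text
fin [ 431.2 -380.6  125.5] 0.5
pl R [ 443.7 -419.9  102.4] 0.4
pl L [ 467.7 -360.1  103.9] 0.0
plrear R [ 445.8 -420.7  106.6] 0.3
plrear L [ 470.2 -361.5  105.8] 0.0
rimR [ 407.5 -395.6   40.9] 0.5
rimL [ 423.3 -352.7   45.3] 0.3
[array([ 498., -379.,  100.]), array([ 565., -368.,  100.]), array([ 517., -408.,  100.])]
[[ 0.418  0.908 -0.   ]
 [ 0.908 -0.418  0.002]
 [ 0.002 -0.001 -1.   ]] [ 0.41929054 -0.39124723  0.36419268]
```

Call:
play_rows --pt "85 6 6 -30 0 0 1.3" --pt "85 11.5 11 -55 0 0 2.7" --pt "85 11.5 11 -55 0 0 2.7" --pt "85 11.5 11 -55 0 0 2.7" --pt "85 11.5 11 -55 0 0 2.7"

```text
clock: 3.38
tool_pos: [0.4313, -0.3813, 0.3117]
eef_rot: [0.829, 0.559, 0.001, 0.001]
force: [-0.5, 0.3, 0.1]
finger_gap: 0.993
```

```bash
python3 -c "
from h import *
s=state();print(s['qpos'],s['tool_pos'],s['eef_rot'],s['force'])
grab('wrist','w4')"
```

```text
[ 0.0555015   0.4607078   0.7769958   1.83660545 -0.38162991  0.99650605
  2.17841688] [ 0.43128522 -0.38125434  0.31171415] [8.28970383e-01 5.59290583e-01 7.74593027e-04 1.24422131e-03] [-0.49901904  0.31582531  0.13409572]
```

View pics/w4.png

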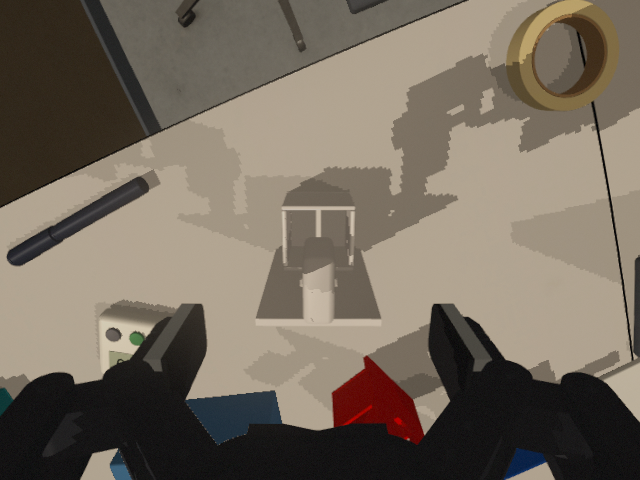

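Call:
play_rows --pt "85 0 0 -20 0 0 0" --pt "85 -0.5 0.5 -35 0 0 0" --pt "85 -0.5 1 -43 0 0 0" --pt "85 -0.5 1 -43 0 0 0" --pt "85 -0.5 1 -43 0 0 0"

```text
clock: 3.85
tool_pos: [0.43, -0.381, 0.2677]
eef_rot: [0.83, 0.558, 0.0, 0.001]
force: [-0.0, 0.5, 0.1]
finger_gap: 0.992
```

Call:
play_rows --pt "10 0 0 0 0 0 0" --pt "10 0 0 0 0 0 0" --pt "10 0 0 0 0 0 0" --pt "10 0 0 0 0 0 0" --pt "10 0 0 0 0 0 0"

```text
clock: 4.27
tool_pos: [0.43, -0.3807, 0.2671]
eef_rot: [0.829, 0.559, 0.0, 0.0]
force: [-0.4, 0.2, -0.7]
finger_gap: 0.292
```

Call:
play_rows --pt "5 0 0 0 0 0 0" --pt "5 0 0 0 0 0 0" --pt "5 0 0 0 0 0 0" --pt "5 0 0 0 0 0 0" --pt "5 0 0 0 0 0 0"

```text
clock: 4.68
tool_pos: [0.43, -0.3806, 0.267]
eef_rot: [0.829, 0.559, 0.0, 0.0]
force: [0.5, 1.3, 2.8]
finger_gap: 0.154
```

```bash
python3 -c "
from h import *
s=state();print(s['qpos'],s['tool_pos'],s['eef_rot'],s['force'],s['finger_gap'])
grab('wrist','w5')"
```

```text
[ 0.08899815  0.51501956  0.73805964  1.87493608 -0.43144151  0.91684031
  2.21706815] [ 0.43004833 -0.38058993  0.26699053] [8.29403757e-01 5.58649559e-01 2.75202279e-04 4.65033954e-05] [0.54401674 1.32117205 2.81205371] 0.1543899702809205
```

View pics/w5.png

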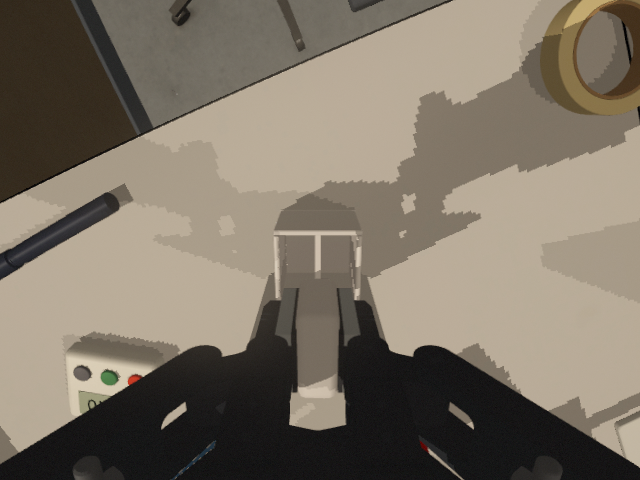

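Call:
play_rows --pt "5 0 0 3 0 0 0" --pt "5 0 0 10 0 0 0" --pt "5 0 0 40 0 0 0" --pt "5 0 0 75 0 0 0" --pt "5 0 0 110 0 0 0"

```text
clock: 5.15
tool_pos: [0.4292, -0.3803, 0.3773]
eef_rot: [0.83, 0.558, -0.001, -0.001]
force: [0.8, 0.4, -2.3]
finger_gap: 0.154
```

Call:
play_rows --pt "5 0 0 35 0 0 0" --pt "5 0 0 70 0 0 0" --pt "5 0 0 100 0 0 0" --pt "5 0 0 100 0 0 0" --pt "5 0 0 100 0 0 0"

```text
clock: 5.57
tool_pos: [0.4295, -0.3811, 0.4784]
eef_rot: [0.83, 0.558, 0.001, 0.001]
force: [0.2, -0.5, -2.8]
finger_gap: 0.154
```

```bash
python3 -c "
from h import *
s=state();print(s['qpos'],s['tool_pos'],s['eef_rot'],s['force'],s['ft_torque'],s['finger_gap'])
grab('wrist','w6');grab('side','side1')"
```

```text
[-0.03673511  0.29937374  0.87268574  1.6364256  -0.23680907  1.31315558
  2.0591871 ] [ 0.4295209  -0.38113095  0.47837679] [8.29536194e-01 5.58450543e-01 7.29728984e-04 1.46992304e-03] [ 0.22362444 -0.48913032 -2.77752319] [ 0.10310315  0.0637269  -0.01698826] 0.15367586873516606
```

View pics/w6.png

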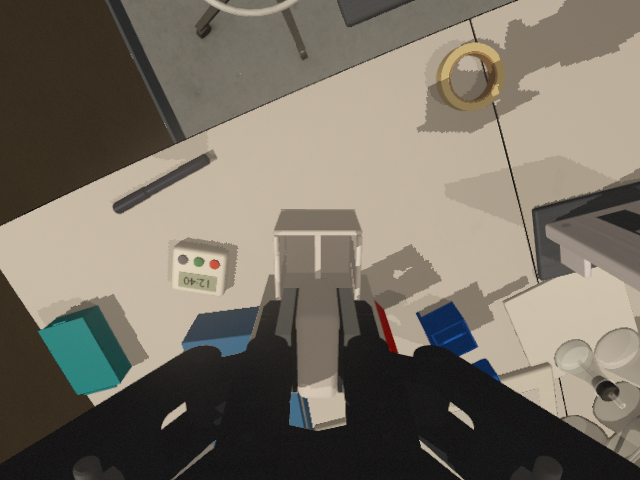

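View pics/side1.png

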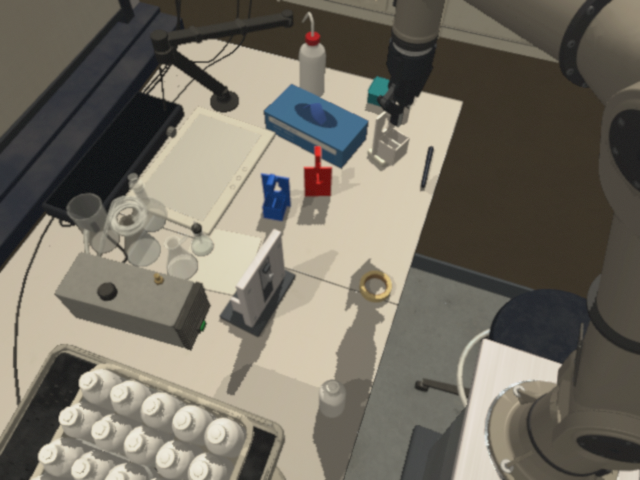

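Call:
play_rows --pt "5 8 38 0 0 0 3" --pt "5 16 76 0 0 0 7" --pt "5 24 114 0 0 0 11" --pt "5 32 150 0 0 0 15" --pt "5 40 185 0 0 0 15"

```text
clock: 6.08
tool_pos: [0.4694, -0.1932, 0.4747]
eef_rot: [0.749, 0.663, -0.001, -0.002]
force: [-0.1, 0.2, -2.3]
finger_gap: 0.161
```

Call:
play_rows --pt "5 10 10 0 0 0 0" --pt "5 20 20 0 0 0 0" --pt "5 20 20 0 0 0 0" --pt "5 20 20 0 0 0 0"

```text
clock: 6.42
tool_pos: [0.4899, -0.1762, 0.4757]
eef_rot: [0.75, 0.662, -0.001, -0.0]
force: [0.0, -0.4, -1.8]
finger_gap: 0.152
```

```bash
python3 -c "
from h import *
s=state();print(s['qpos'],s['tool_pos'],s['eef_rot'],s['force'],s['ft_torque'],s['finger_gap'])
grab('wrist','w7')"
```

```text
[-0.39547605  0.14521716  0.74121958  1.75522239 -0.09976389  1.28229515
  1.81570554] [ 0.48989014 -0.1761893   0.4757483 ] [ 7.49637196e-01  6.61847273e-01 -1.46531005e-03 -3.39006038e-04] [ 0.03455598 -0.35839149 -1.7592262 ] [-0.06021252  0.06762149 -0.01648485] 0.15166136875875594
```

Call:
play_rows --pt "5 0 40 0 0 0 0" --pt "5 0 80 0 0 0 0" --pt "5 0 120 0 0 0 0" --pt "5 0 160 0 0 0 0" --pt "5 0 200 0 0 0 0"

```text
clock: 6.88
tool_pos: [0.4894, 0.0234, 0.4768]
eef_rot: [0.751, 0.66, -0.0, 0.0]
force: [1.1, 0.6, -1.6]
finger_gap: 0.157
```

Call:
play_rows --pt "5 0 0 0 0 0 0" --pt "5 0 0 0 0 0 0" --pt "5 0 0 0 0 0 0"

```text
clock: 7.13
tool_pos: [0.4899, 0.0221, 0.4766]
eef_rot: [0.751, 0.661, -0.001, 0.0]
force: [-0.0, 0.1, -2.2]
finger_gap: 0.157
```

```bash
python3 -c "
from h import *
s=state();print(s['qpos'],s['tool_pos'],s['eef_rot'],s['force'],s['ft_torque'],s['finger_gap'])
grab('wrist','w8')"
```

```text
[-0.6740482   0.06076345  0.5717668   1.81415391 -0.0329023   1.27711953
  1.35036849] [0.48987091 0.02209864 0.4765518 ] [ 7.50504470e-01  6.60864937e-01 -6.61934081e-04  3.71247049e-04] [-0.01691201  0.06637807 -2.15960752] [-0.07503272 -0.01348993  0.04583385] 0.15674044778045407
```

View pics/w7.png

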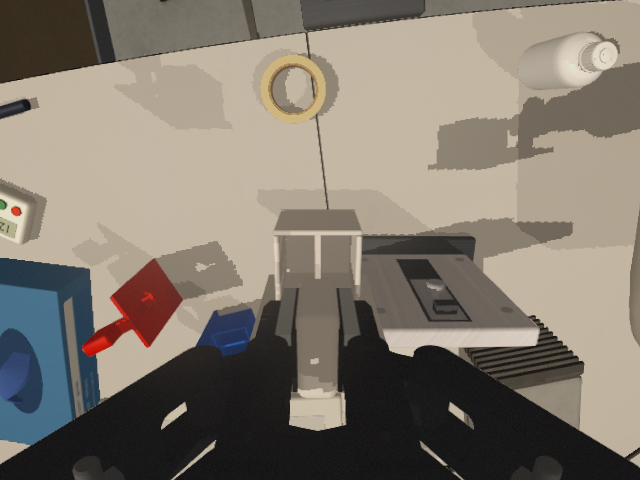

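View pics/w8.png

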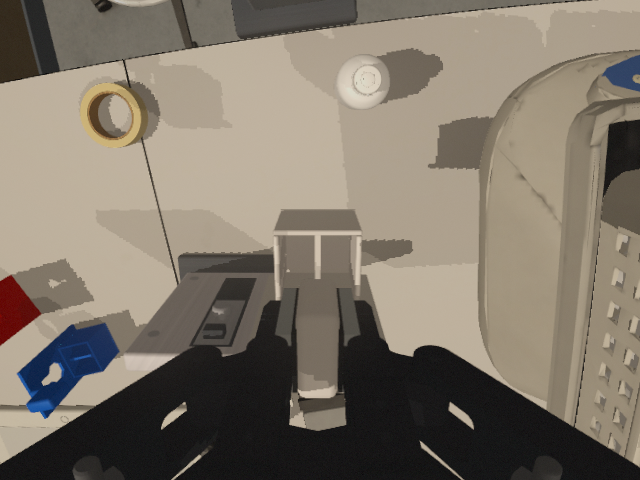

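```bash
python3 - <<'E'
import cv2
a=cv2.imread('pics/w7.png');b=cv2.imread('pics/w8.png')
def c(i,x,y,w,h,s,n): cv2.imwrite('pics/'+n,cv2.resize(i[y:y+h,x:x+w],None,fx=s,fy=s,interpolation=cv2.INTER_CUBIC))
c(a,350,225,200,130,4,'c7.png');c(b,115,240,180,140,4,'c8.png')
E
```

```text
(no output)
```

View pics/c7.png

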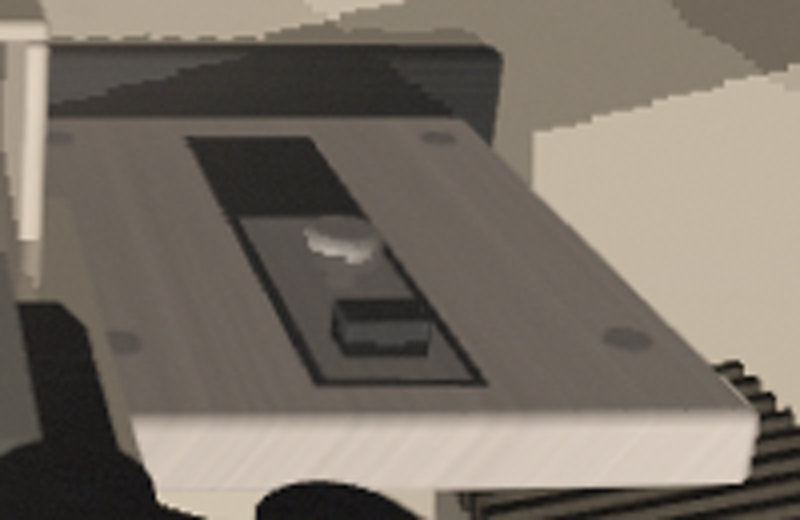

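View pics/c8.png

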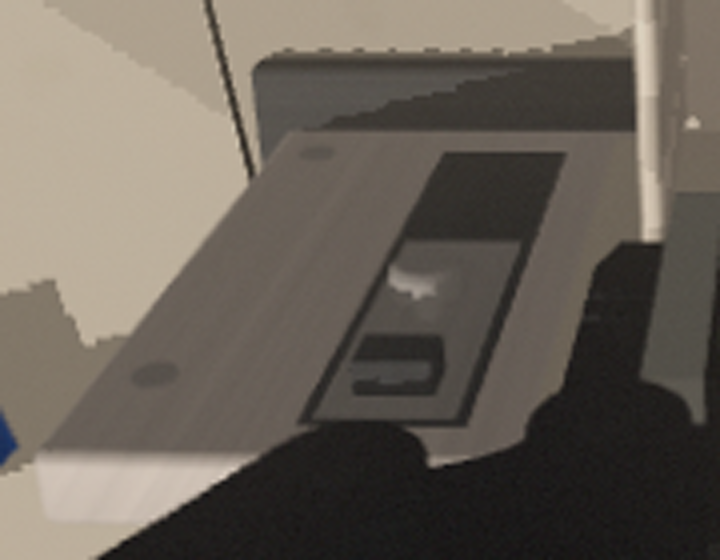

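```bash
python3 - <<'E'
from h import *
a=load('w7');b=load('w8')
A=lambda x,y:(350+(x+.5)/4-.5,225+(y+.5)/4-.5)
B=lambda x,y:(115+(x+.5)/4-.5,240+(y+.5)/4-.5)
for n,p,q in [('topR',(130,415),(40,453)),('slot bR',(187,137),(443,153)),('slot bL',(312,137),(567,153)),('slot tR',(318,385),(303,425)),('slot tL',(487,383),(465,425)),('carr R',(237,217),(405,240)),('screw t',(123,343),(155,375)),('screw b',(58,138),(317,153)),('footL',(55,118),(297,130))]:
    P,e=two(a,A(*p),b,B(*q)); print(n,np.round(P*1000,1),round(e*1000,1))
print('topL',onz(a,A(757,408),.18)*1000,onz(a,A(130,415),.18)*1000,onz(b,B(40,453),.18)*1000)
for n,i,x,y,w,h,s in(('c9',a,415,270,55,50,12),('c10',b,195,295,50,50,12)):
    im=i['img'][y:y+h,x:x+w,::-1].astype(float); im=np.clip((im-20)*2,0,255).astype(np.uint8)
    cv2.imwrite(f'pics/{n}.png',cv2.resize(im,None,fx=s,fy=s,interpolation=cv2.INTER_CUBIC))
E
```

```text
topR [ 570.9 -138.5  192.2] 0.4
slot bR [584.1 -97.9  30.3] 0.4
slot bL [588.8 -62.2  29.7] 0.3
slot tR [585.5 -97.2 166.4] 0.6
slot tL [589.  -63.  167.3] 0.3
carr R [584.8 -95.7  84.5] 0.1
screw t [ 579.2 -134.2  151.1] 0.1
screw b [ 579.5 -134.5   30.9] 0.2
footL [ 569.4 -135.4   39.1] 1.3
topL [594.06542661 -13.52077299 180.        ] [ 578.70571389 -137.11620603  180.        ] [ 578.24101508 -146.6015824   180.        ]
```

View pics/c9.png

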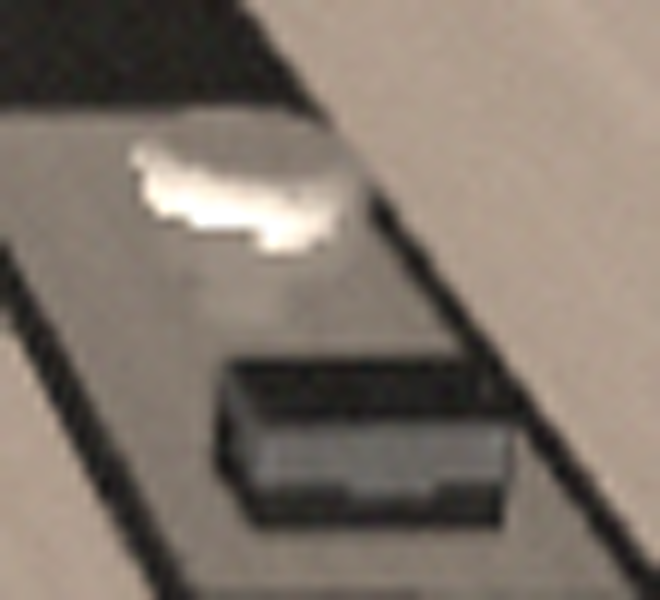

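View pics/c10.png

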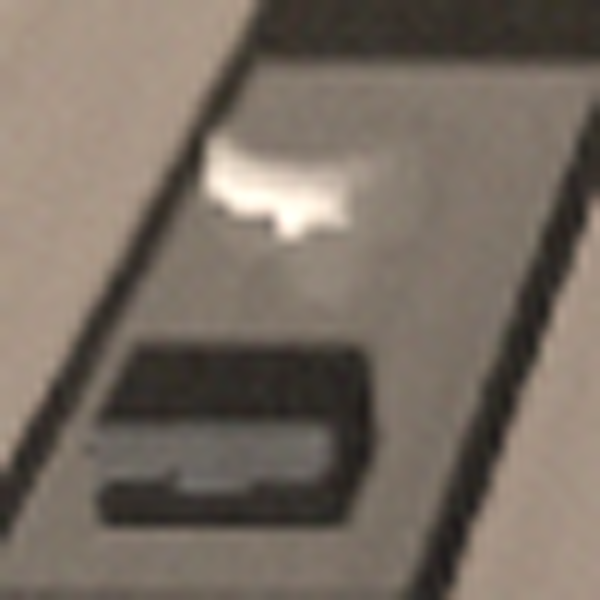

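```bash
python3 - <<'E'
from h import *
a=load('w7');b=load('w8')
A=lambda x,y:(415+(x+.5)/12-.5,270+(y+.5)/12-.5)
B=lambda x,y:(195+(x+.5)/12-.5,295+(y+.5)/12-.5)
for n,p,q in [('fbR +24',(228,360),(135,347)),('fbL +24',(485,360),(365,347)),('ftR +36',(255,415),(100,418)),('ftL',(510,420),(335,425)),('btR+36',(260,525),(105,522)),('btL',(500,525),(345,522)),('carrL',(330,105),(600,65)),('headR edge',(132,155),(203,160))]:
    P,e=two(a,A(*p),b,B(*q)); print(n,np.round(P*1000,1),round(e*1000,1))
# predicted head outline for various stud z
c,s=np.cos(np.radians(-6.9)),np.sin(np.radians(-6.9)); X=np.array([c,s,0]);Y=np.array([-s,c,0])
m=np.array([.5866,-.0801,0])
for z in(.115,.120,.125,.130,.135):
  for d in(-.014,-.007):
    C=m+X*d+[0,0,z]
    pa=[((proj(a,C+Y*.009*u+np.array([0,0,.009*v]))-[415,270])*12).round() for u,v in((-1,0),(1,0),(0,1),(0,-1))]
    pb=[((proj(b,C+Y*.009*u+np.array([0,0,.009*v]))-[195,295])*12).round() for u,v in((-1,0),(1,0),(0,1),(0,-1))]
    print(z,d,np.array(pa).tolist(),np.array(pb).tolist())
E
```

```text
fbR +24 [577.6 -87.7 146. ] 0.0
fbL +24 [578.5 -70.1 148.3] 0.4
ftR +36 [578.  -88.1 154.3] 0.8
ftL [579.6 -70.8 155.9] 0.5
btR+36 [585.1 -88.6 156.7] 0.6
btL [587.5 -71.7 156.2] 0.3
carrL [585.1 -64.3  91.8] 0.4
headR edge [573.6 -88.1 122.3] 2.3
0.115 -0.014 [[113.0, 100.0], [344.0, 99.0], [262.0, 148.0], [197.0, 53.0]] [[223.0, 72.0], [450.0, 72.0], [310.0, 126.0], [362.0, 20.0]]
0.115 -0.007 [[105.0, 183.0], [335.0, 182.0], [254.0, 233.0], [189.0, 134.0]] [[232.0, 151.0], [457.0, 152.0], [318.0, 207.0], [369.0, 98.0]]
0.12 -0.014 [[130.0, 127.0], [364.0, 125.0], [281.0, 176.0], [214.0, 78.0]] [[207.0, 102.0], [437.0, 102.0], [295.0, 158.0], [348.0, 49.0]]
0.12 -0.007 [[122.0, 211.0], [355.0, 209.0], [273.0, 262.0], [206.0, 161.0]] [[216.0, 182.0], [444.0, 182.0], [303.0, 239.0], [356.0, 128.0]]
0.125 -0.014 [[147.0, 155.0], [385.0, 153.0], [301.0, 205.0], [232.0, 105.0]] [[191.0, 132.0], [424.0, 133.0], [279.0, 190.0], [334.0, 78.0]]
0.125 -0.007 [[139.0, 240.0], [375.0, 238.0], [292.0, 292.0], [224.0, 188.0]] [[199.0, 213.0], [431.0, 214.0], [287.0, 272.0], [341.0, 158.0]]
0.13 -0.014 [[165.0, 183.0], [406.0, 181.0], [322.0, 235.0], [251.0, 132.0]] [[174.0, 164.0], [410.0, 164.0], [263.0, 223.0], [319.0, 108.0]]
0.13 -0.007 [[157.0, 269.0], [396.0, 267.0], [312.0, 323.0], [242.0, 216.0]] [[183.0, 246.0], [417.0, 246.0], [271.0, 306.0], [327.0, 188.0]]
0.135 -0.014 [[183.0, 212.0], [427.0, 210.0], [343.0, 265.0], [270.0, 159.0]] [[156.0, 196.0], [395.0, 197.0], [246.0, 256.0], [304.0, 139.0]]
0.135 -0.007 [[175.0, 299.0], [417.0, 297.0], [333.0, 354.0], [261.0, 245.0]] [[165.0, 279.0], [403.0, 279.0], [255.0, 341.0], [312.0, 220.0]]
```

Call:
play_rows --pt "5 2 -35 0 0 0 0.4" --pt "5 4 -70 -10 0 0 0.4" --pt "5 7 -91.5 -40 0 0 0.4" --pt "5 7 -91.5 -75 0 0 0.4" --pt "5 7 -91.5 -110 0 0 0.4"

```text
clock: 7.6
tool_pos: [0.4965, -0.0721, 0.3666]
eef_rot: [0.75, 0.661, 0.001, 0.001]
force: [0.5, 1.5, -2.2]
finger_gap: 0.153
```

Call:
play_rows --pt "5 0 0 -25 0 0 0" --pt "5 0 0 -41 0 0 0" --pt "5 0 0 -41 0 0 0" --pt "5 0 0 -41 0 0 0" --pt "5 0 0 -41 0 0 0"

```text
clock: 8.02
tool_pos: [0.4974, -0.0686, 0.3271]
eef_rot: [0.748, 0.664, 0.001, 0.001]
force: [0.3, 0.5, -1.6]
finger_gap: 0.158
```

```bash
python3 -c "
from h import *
s=state();print(s['qpos'],s['tool_pos'],s['eef_rot'],s['force'],s['ft_torque'],s['finger_gap'])
grab('wrist','w9');grab('scene','scene2');grab('side','side2')
for n,x,y in(('scene2',190,150),('side2',190,180)):
    i=cv2.imread(f'pics/{n}.png')[y:y+140,x:x+190]; cv2.imwrite(f'pics/{n}c.png',cv2.resize(i,None,fx=4,fy=4,interpolation=2))
"
```

```text
[-0.4954227   0.25588069  0.63819708  1.9872252  -0.18597427  0.95296244
  1.687065  ] [ 0.4974335  -0.06856413  0.32710903] [0.74787782 0.66383522 0.00080037 0.00096277] [ 0.28794     0.48593328 -1.5827628 ] [0.0057472  0.00461986 0.04515202] 0.15785291189228143
```

View pics/w9.png

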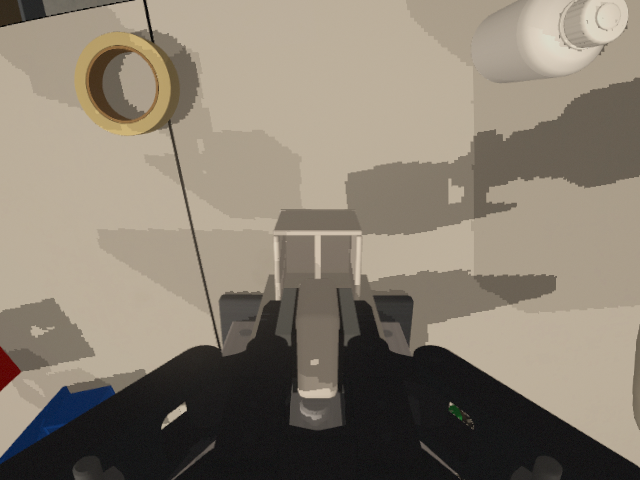

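View pics/scene2c.png

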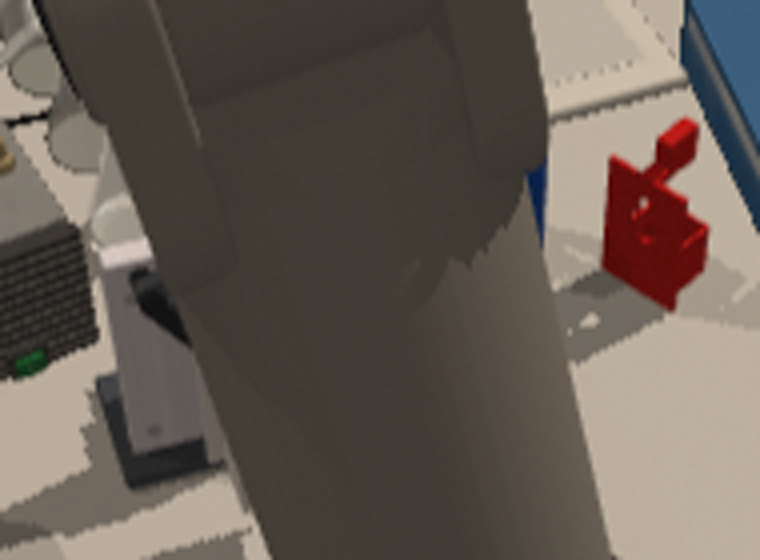

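View pics/side2c.png

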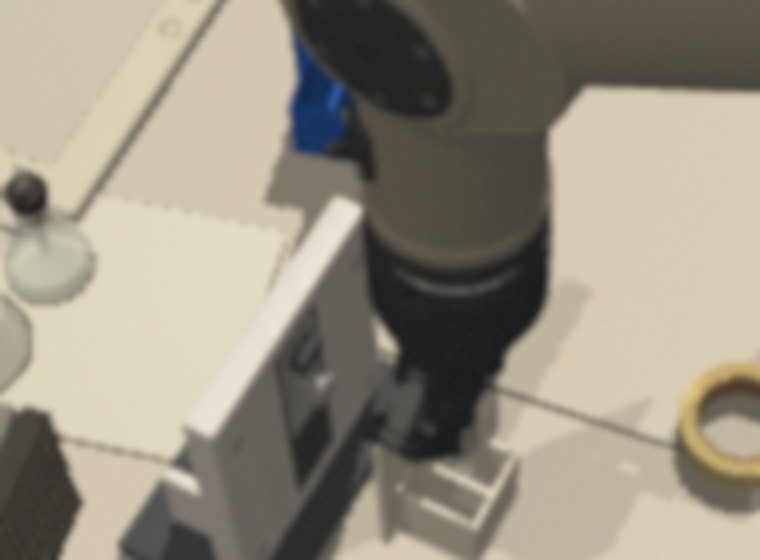

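Call:
play_rows --pt "5 15 -2 -1 0 0 0" --pt "5 28 -4 -1.5 0 0 0" --pt "5 36 -5.2 -1.5 0 0 0" --pt "5 39.6 -5.6 -1.5 0 0 0" --pt "5 39.6 -5.6 -1.5 0 0 0"

```text
clock: 8.58
tool_pos: [0.5372, -0.0727, 0.3247]
eef_rot: [0.747, 0.665, 0.0, 0.0]
force: [0.6, 0.2, -2.6]
finger_gap: 0.157
```

Call:
play_rows --pt "5 0 0 0 0 0 0" --pt "5 0 0 0 0 0 0"

```text
clock: 8.75
tool_pos: [0.5359, -0.0727, 0.3242]
eef_rot: [0.747, 0.665, -0.0, -0.0]
force: [-1.1, -0.4, -1.1]
finger_gap: 0.158
```

```bash
python3 -c "
from h import *
s=state();print(s['tool_pos'],s['eef_rot'],s['force'],s['ft_torque'],s['finger_gap'])
grab('wrist','w10')
i=cv2.imread('pics/w10.png')[330:450,250:390]; cv2.imwrite('pics/w10c.png',cv2.resize(i,None,fx=5,fy=5,interpolation=2))
"
```

```text
[ 0.53586506 -0.072731    0.32420879] [ 7.47136092e-01  6.64670941e-01 -1.50650162e-04 -4.20958690e-04] [-1.14051746 -0.36147512 -1.09842509] [-0.00495059  0.04107948 -0.00179956] 0.15781772859745458
```

View pics/w10c.png

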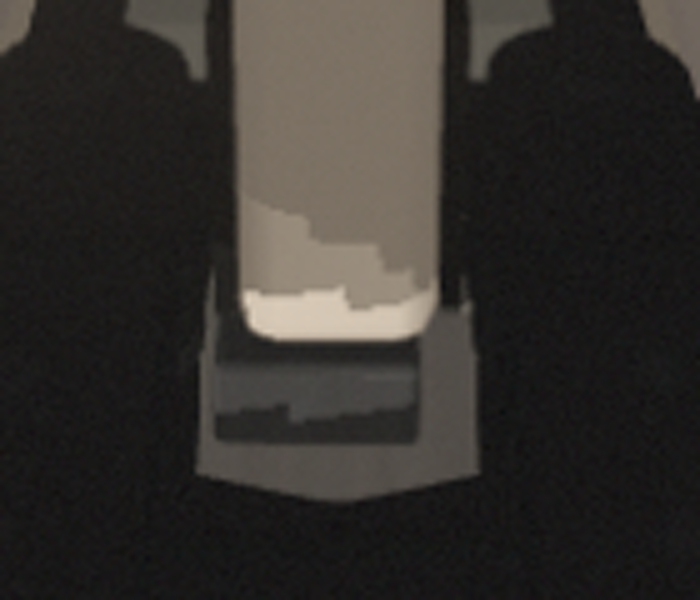

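```bash
python3 - <<'E'
from h import *
d=load('w10')
C=lambda x,y:(250+(x+.5)/5-.5,330+(y+.5)/5-.5)
Y=np.array([.1201,.9928,0]);X=np.array([.9928,-.1201,0]);m=np.array([.5866,-.0801,0])
t=np.array([.5359,-.0727,0])
f=lambda P:((P-m)@X*1000).round(1).tolist(),
for n,p,z in [('finR',(243,300),.187),('finL',(437,300),.187),('finbR',(250,335),.187),('catch R',(215,440),.1565),('catch L',(420,440),.1565),('catch fR',(215,365),.1565),('catch fL',(420,365),.1565)]:
    P=onz(d,C(*p),z); print(n,(P*1000).round(1),'X',round((P-m)@X*1000,1),'Y',round((P-m)@Y*1000,1))
print('tcp Y',(t-m)@Y*1000,(t-m)@X*1000, d['cx'])
E
```

```text
finR [546.1 -80.  187. ] X -40.2 Y -4.8
finL [547.6 -67.3 187. ] X -40.2 Y 8.0
finbR [549. -80. 187.] X -37.3 Y -4.4
catch R [585.6 -89.2 156.5] X 0.1 Y -9.1
catch L [587.6 -71.3 156.5] X -0.0 Y 8.8
catch fR [577.4 -88.  156.5] X -8.2 Y -9.0
catch fL [579.4 -70.5 156.5] X -8.3 Y 8.7
tcp Y 1.2576500000000077 -51.22369999999997 317.11376050393255
```

Call:
play_rows --pt "5 0 -1.5 1 0 0 0" --pt "5 2 -1.7 1 0 0 0" --pt "5 4 -2 1 0 0 0" --pt "5 4 -2 1 0 0 0" --pt "5 4 -2 1 0 0 0"

```text
clock: 9.22
tool_pos: [0.5406, -0.0747, 0.3253]
eef_rot: [0.747, 0.665, 0.0, 0.0]
force: [-1.2, -0.3, -1.6]
finger_gap: 0.154
```

Call:
play_rows --pt "5 1 -0.1 0 0 0 0" --pt "5 2 -0.2 0 0 0 0" --pt "5 3 -0.4 0 0 0 0" --pt "5 3 -0.4 0 0 0 0"

```text
clock: 9.55
tool_pos: [0.5437, -0.0751, 0.3252]
eef_rot: [0.747, 0.665, 0.0, 0.0]
force: [-0.2, 0.7, -1.3]
finger_gap: 0.154
```

```bash
cat > st.py <<'E'
from h import *
from scipy.spatial.transform import Rotation as Ro
s=state();Y=np.array([.1201,.9928,0]);X=np.array([.9928,-.1201,0]);m=np.array([.5866,-.0801,0])
t=s['tool_pos'];f=s['force']
print('d',round(-30-(t-m)@X*1000,2),'lat',round((t-m)@Y*1000,2),'z',round(t[2]*1000,2),'fX,fY,fZ',round(f@X,2),round(f@Y,2),round(f[2],2),'tq',s['ft_torque'].round(2),'rot',Ro.from_quat(s['eef_rot']).as_matrix().round(3)[:,0],Ro.from_quat(s['eef_rot']).as_matrix().round(4)[:,2],s['clock'])
E
python3 st.py
```

```text
d 13.17 lat -0.18 z 325.25 fX,fY,fZ -0.33 0.63 -1.28 tq [ 0.01  0.01 -0.02] rot [ 0.116  0.993 -0.   ] [ 2.e-04 -0.e+00 -1.e+00] 9.55
```

Creep in 1 mm per row, reading force every few mm.

Call:
play_rows --pt "5 1 -0.1 0 0 0 0" --pt "5 2 -0.2 0 0 0 0" --pt "5 2 -0.2 0 0 0 0"

```text
clock: 9.8
tool_pos: [0.5457, -0.0753, 0.3252]
eef_rot: [0.747, 0.665, 0.0, 0.0]
force: [0.1, -0.6, -2.2]
finger_gap: 0.153
```

Call:
play_rows --pt "5 1 -0.1 0 0 0 0" --pt "5 2 -0.2 0 0 0 0" --pt "5 2 -0.2 0 0 0 0"

```text
clock: 10.05
tool_pos: [0.5477, -0.0755, 0.3253]
eef_rot: [0.747, 0.665, 0.0, 0.0]
force: [-0.1, -0.3, -2.4]
finger_gap: 0.155
```

```bash
python3 st.py
```

```text
d 9.17 lat -0.11 z 325.29 fX,fY,fZ -0.02 -0.29 -2.4 tq [-0.01  0.02 -0.01] rot [0.116 0.993 0.   ] [ 3.e-04  0.e+00 -1.e+00] 10.05
```

Call:
play_rows --pt "5 1 -0.1 0 0 0 0" --pt "5 2 -0.2 0 0 0 0" --pt "5 2 -0.2 0 0 0 0"

```text
clock: 10.3
tool_pos: [0.5488, -0.0757, 0.3249]
eef_rot: [0.747, 0.665, -0.001, -0.001]
force: [-4.1, 0.5, 0.1]
finger_gap: 0.153
```

Call:
play_rows --pt "5 1 -0.1 0 0 0 0" --pt "5 2 -0.2 0 0 0 0" --pt "5 2 -0.2 0 0 0 0"

```text
clock: 10.55
tool_pos: [0.551, -0.0759, 0.3249]
eef_rot: [0.747, 0.665, -0.001, -0.001]
force: [-5.1, 1.2, 0.3]
finger_gap: 0.157
```

```bash
python3 st.py
```

```text
d 5.88 lat -0.13 z 324.86 fX,fY,fZ -5.24 0.53 0.34 tq [0.09 1.09 0.  ] rot [0.116 0.993 0.   ] [-2.2e-03  4.0e-04 -1.0e+00] 10.55
```

Call:
play_rows --pt "5 1 -0.1 0 0 0 0" --pt "5 2 -0.2 0 0 0 0" --pt "5 2 -0.2 0 0 0 0"

```text
clock: 10.8
tool_pos: [0.5529, -0.0761, 0.3249]
eef_rot: [0.747, 0.665, -0.001, -0.001]
force: [-4.8, 0.1, 0.2]
finger_gap: 0.156
```

Call:
play_rows --pt "5 1 -0.1 0 0 0 0" --pt "5 1 -0.1 0 0 0 0"

```text
clock: 10.97
tool_pos: [0.5538, -0.0763, 0.3248]
eef_rot: [0.747, 0.665, -0.001, -0.001]
force: [-5.3, 0.4, -0.2]
finger_gap: 0.156
```

Call:
play_rows --pt "5 1 -0.1 0 0 0 0" --pt "5 1 -0.1 0 0 0 0"

```text
clock: 11.13
tool_pos: [0.5547, -0.0764, 0.3248]
eef_rot: [0.747, 0.665, -0.001, -0.001]
force: [-6.6, 0.7, 0.1]
finger_gap: 0.152
```

```bash
python3 st.py
```

```text
d 2.11 lat -0.16 z 324.85 fX,fY,fZ -6.66 -0.08 0.07 tq [0.17 1.32 0.  ] rot [0.117 0.993 0.   ] [-3.1e-03  5.0e-04 -1.0e+00] 11.1333
```

Call:
play_rows --pt "5 1 -0.1 0 0 0 0" --pt "5 1 -0.1 0 0 0 0"

```text
clock: 11.3
tool_pos: [0.5556, -0.0765, 0.3248]
eef_rot: [0.747, 0.665, -0.001, -0.001]
force: [-6.6, 0.2, 1.0]
finger_gap: 0.152
```

Call:
play_rows --pt "5 0.7 -0.1 0 0 0 0" --pt "5 0.7 -0.1 0 0 0 0"

```text
clock: 11.47
tool_pos: [0.5562, -0.0766, 0.3248]
eef_rot: [0.747, 0.665, -0.001, -0.001]
force: [-6.5, 0.1, 1.1]
finger_gap: 0.16
```

```bash
python3 st.py
```

```text
d 0.59 lat -0.15 z 324.81 fX,fY,fZ -6.46 -0.71 1.08 tq [ 0.12  1.44 -0.03] rot [0.117 0.993 0.   ] [-3.7e-03  6.0e-04 -1.0e+00] 11.4667
```

Call:
play_rows --pt "5 0.7 -0.1 0 0 0 0" --pt "5 0.7 -0.1 0 0 0 0"

```text
clock: 11.63
tool_pos: [0.5569, -0.0767, 0.3248]
eef_rot: [0.747, 0.665, -0.001, -0.002]
force: [-7.0, 0.1, 1.5]
finger_gap: 0.157
```

Call:
play_rows --pt "5 0.7 -0.1 0 0 0 0" --pt "5 0.7 -0.1 0 0 0 0"

```text
clock: 11.8
tool_pos: [0.5575, -0.0768, 0.3248]
eef_rot: [0.747, 0.665, -0.001, -0.002]
force: [-7.1, 0.3, 1.5]
finger_gap: 0.156
```

```bash
python3 st.py
```

```text
d -0.69 lat -0.18 z 324.79 fX,fY,fZ -7.14 -0.52 1.48 tq [ 0.17  1.52 -0.02] rot [0.117 0.993 0.   ] [-4.2e-03  8.0e-04 -1.0e+00] 11.8
```

Call:
play_rows --pt "5 0.7 -0.1 0 0 0 0" --pt "5 0.7 -0.1 0 0 0 0"

```text
clock: 11.97
tool_pos: [0.5579, -0.0768, 0.3247]
eef_rot: [0.747, 0.665, -0.002, -0.002]
force: [-8.6, -0.2, 1.3]
finger_gap: 0.154
```

Call:
play_rows --pt "5 0.7 -0.1 0 0 0 0" --pt "5 0.7 -0.1 0 0 0 0"

```text
clock: 12.13
tool_pos: [0.5581, -0.0769, 0.3246]
eef_rot: [0.747, 0.665, -0.002, -0.003]
force: [-9.3, 1.9, 3.5]
finger_gap: 0.158
```

```bash
python3 st.py
```

```text
d -1.36 lat -0.22 z 324.59 fX,fY,fZ -9.48 0.76 3.53 tq [ 0.24  2.06 -0.08] rot [0.117 0.993 0.001] [-0.0069  0.0016 -1.    ] 12.1333
```

Call:
play_rows --pt "5 -0.6 0.1 0 0 0 0" --pt "5 -0.6 0.1 -1.5 0 0 0" --pt "5 -0.6 0.1 -3 0 0 0" --pt "5 -0.6 0.1 -3 0 0 0"

```text
clock: 12.47
tool_pos: [0.5579, -0.0768, 0.3215]
eef_rot: [0.747, 0.665, -0.002, -0.002]
force: [-7.6, 0.3, 1.2]
finger_gap: 0.154
```

```bash
python3 st.py
```

```text
d -1.08 lat -0.2 z 321.48 fX,fY,fZ -7.55 -0.56 1.17 tq [ 0.16  1.69 -0.01] rot [0.117 0.993 0.   ] [-0.0054  0.0011 -1.    ] 12.4667
```

Call:
play_rows --pt "5 0 0 -1.5 0 0 0" --pt "5 0 0 -3 0 0 0" --pt "5 0 0 -4.5 0 0 0" --pt "5 0 0 -4.5 0 0 0"

```text
clock: 12.8
tool_pos: [0.5578, -0.0768, 0.3169]
eef_rot: [0.747, 0.665, -0.002, -0.002]
force: [-7.9, 0.3, 1.4]
finger_gap: 0.155
```

```bash
python3 st.py
```

```text
d -1.06 lat -0.21 z 316.92 fX,fY,fZ -7.86 -0.64 1.37 tq [ 0.19  1.63 -0.05] rot [0.117 0.993 0.   ] [-0.0055  0.001  -1.    ] 12.8
```

Call:
play_rows --pt "5 0 0 -1.5 0 0 0" --pt "5 0 0 -3 0 0 0" --pt "5 0 0 -4.5 0 0 0" --pt "5 0 0 -4.5 0 0 0"

```text
clock: 13.13
tool_pos: [0.5578, -0.0768, 0.3124]
eef_rot: [0.747, 0.665, -0.002, -0.002]
force: [-8.3, 0.6, 0.5]
finger_gap: 0.155
```

```bash
python3 st.py
```

```text
d -1.05 lat -0.22 z 312.4 fX,fY,fZ -8.3 -0.41 0.47 tq [ 0.17  1.62 -0.05] rot [0.117 0.993 0.   ] [-0.0055  0.001  -1.    ] 13.1333
```

Call:
play_rows --pt "5 0 0 -1.5 0 0 0" --pt "5 0 0 -3 0 0 0" --pt "5 0 0 -4 0 0 0" --pt "5 0 0 -4 0 0 0"

```text
clock: 13.47
tool_pos: [0.5578, -0.0769, 0.3086]
eef_rot: [0.747, 0.665, -0.002, -0.002]
force: [-8.3, 0.5, 1.3]
finger_gap: 0.157
```

Call:
play_rows --pt "5 0 0 -1 0 0 0" --pt "5 0 0 -2 0 0 0" --pt "5 0 0 -2 0 0 0"

```text
clock: 13.72
tool_pos: [0.5577, -0.077, 0.3062]
eef_rot: [0.747, 0.665, -0.002, -0.002]
force: [-6.5, -0.3, -3.7]
finger_gap: 0.152
```

```bash
python3 st.py
```

```text
d -0.96 lat -0.37 z 306.17 fX,fY,fZ -6.46 -1.05 -3.71 tq [-0.03  1.39  0.03] rot [ 0.117  0.993 -0.   ] [-5.5e-03  5.0e-04 -1.0e+00] 13.7167
```

Call:
play_rows --pt "5 0 0 -1 0 0 0" --pt "5 0 0 -1 0 0 0"

```text
clock: 13.88
tool_pos: [0.5578, -0.077, 0.3054]
eef_rot: [0.747, 0.665, -0.002, -0.002]
force: [-8.2, -0.1, 0.1]
finger_gap: 0.156
```

```bash
python3 st.py
```

```text
d -1.05 lat -0.4 z 305.44 fX,fY,fZ -8.14 -1.08 0.1 tq [ 0.07  1.6  -0.07] rot [ 0.117  0.993 -0.   ] [-5.4e-03  6.0e-04 -1.0e+00] 13.8833
```

Call:
play_rows --pt "5 0 0 -1 0 0 0" --pt "5 0 0 -1 0 0 0"

```text
clock: 14.05
tool_pos: [0.5579, -0.077, 0.3045]
eef_rot: [0.747, 0.664, -0.002, -0.002]
force: [-8.3, -0.4, 0.3]
finger_gap: 0.155
```

```bash
python3 st.py
```

```text
d -1.12 lat -0.39 z 304.54 fX,fY,fZ -8.18 -1.36 0.34 tq [-0.    1.61 -0.25] rot [0.117 0.993 0.   ] [-5.2e-03  8.0e-04 -1.0e+00] 14.05
```

Call:
play_rows --pt "5 0 0 -1 0 0 0" --pt "5 0 0 -1 0 0 0"

```text
clock: 14.22
tool_pos: [0.5579, -0.0771, 0.3042]
eef_rot: [0.748, 0.664, -0.002, -0.002]
force: [-9.8, 1.3, 4.7]
finger_gap: 0.155
```

```bash
python3 st.py
```

```text
d -1.14 lat -0.51 z 304.17 fX,fY,fZ -9.87 0.11 4.74 tq [ 0.17  1.9  -0.26] rot [0.118 0.993 0.001] [-0.0052  0.0014 -1.    ] 14.2167
```

Call:
play_rows --pt "5 0 0 -1 0 0 0" --pt "5 0 0 -1 0 0 0"

```text
clock: 14.38
tool_pos: [0.5579, -0.0773, 0.304]
eef_rot: [0.748, 0.664, -0.001, -0.002]
force: [-11.9, 0.7, 10.1]
finger_gap: 0.157
```

```bash
python3 st.py
```

```text
d -1.18 lat -0.62 z 303.99 fX,fY,fZ -11.9 -0.69 10.06 tq [ 0.21  2.27 -0.28] rot [0.118 0.993 0.001] [-0.0051  0.002  -1.    ] 14.3833
```

```bash
python3 -c "
from h import *
grab('wrist','w11');grab('side','side3')
i=cv2.imread('pics/w11.png')[330:450,250:390]; i=np.clip(i.astype(float)*1.7,0,255).astype(np.uint8);cv2.imwrite('pics/w11c.png',cv2.resize(i,None,fx=5,fy=5,interpolation=2))
i=cv2.imread('pics/side3.png')[200:350,210:350];cv2.imwrite('pics/side3c.png',cv2.resize(i,None,fx=4,fy=4,interpolation=2))
"
```

```text
(no output)
```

View pics/w11c.png

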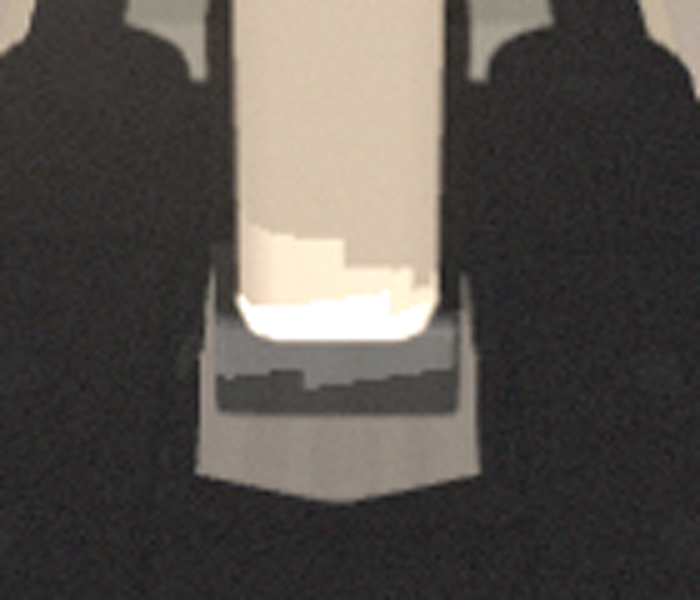

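View pics/side3c.png

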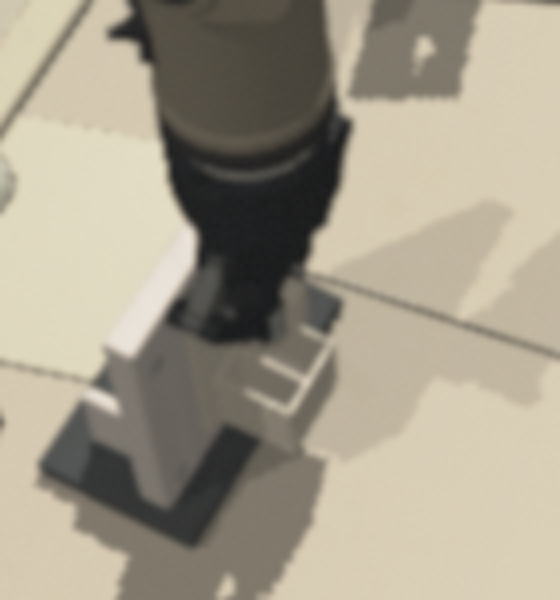

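Call:
play_rows --pt "5 -0.6 0.1 1 0 0 0" --pt "5 -1 0.3 1.8 0 0 0" --pt "5 -1 0.3 1.8 0 0 0"

```text
clock: 14.73
tool_pos: [0.5575, -0.0768, 0.3045]
eef_rot: [0.747, 0.664, -0.001, -0.001]
force: [-6.1, -1.1, -0.5]
finger_gap: 0.153
```

```bash
python3 st.py
```

```text
d -0.69 lat -0.26 z 304.5 fX,fY,fZ -5.89 -1.86 -0.54 tq [-0.09  1.23 -0.16] rot [ 0.117  0.993 -0.   ] [-0.0026  0.     -1.    ] 14.7333
```

Call:
play_rows --pt "5 -0.8 0.1 0 0 0 0" --pt "5 -0.8 0.1 0 0 0 0"

```text
clock: 14.9
tool_pos: [0.5572, -0.0768, 0.3045]
eef_rot: [0.747, 0.665, -0.001, -0.0]
force: [-4.1, -0.1, -5.3]
finger_gap: 0.154
```

```bash
python3 st.py
```

```text
d -0.37 lat -0.21 z 304.53 fX,fY,fZ -4.03 -0.54 -5.29 tq [-0.21  0.86 -0.15] rot [ 0.117  0.993 -0.001] [-1.e-03 -5.e-04 -1.e+00] 14.9
```

Call:
play_rows --pt "5 -0.8 0.1 -0.4 0 0 0" --pt "5 -0.8 0.1 -0.4 0 0 0"

```text
clock: 15.07
tool_pos: [0.5569, -0.0766, 0.3045]
eef_rot: [0.747, 0.665, -0.0, 0.0]
force: [-2.3, -1.6, -4.7]
finger_gap: 0.155
```

```bash
python3 st.py
```

```text
d -0.06 lat -0.12 z 304.49 fX,fY,fZ -2.07 -1.9 -4.67 tq [-0.38  0.6  -0.1 ] rot [ 0.116  0.993 -0.001] [ 6.e-04 -7.e-04 -1.e+00] 15.0667
```

Call:
play_rows --pt "5 -0.5 -0.2 -0.6 0 0 0" --pt "5 -0.5 -0.2 -0.6 0 0 0"

```text
clock: 15.23
tool_pos: [0.5567, -0.0766, 0.3044]
eef_rot: [0.747, 0.665, 0.001, 0.001]
force: [-2.3, -1.0, -1.9]
finger_gap: 0.154
```

```bash
python3 st.py
```

```text
d 0.09 lat -0.13 z 304.41 fX,fY,fZ -2.18 -1.24 -1.93 tq [-0.29  0.57 -0.08] rot [0.116 0.993 0.   ] [ 1.5e-03 -2.0e-04 -1.0e+00] 15.2333
```

Call:
play_rows --pt "5 0 0 -0.6 0 0 0" --pt "5 0 0 -0.6 0 0 0"

```text
clock: 15.4
tool_pos: [0.5567, -0.0766, 0.3041]
eef_rot: [0.747, 0.665, 0.001, 0.0]
force: [-3.6, -0.9, 1.8]
finger_gap: 0.159
```

```bash
python3 st.py
```

```text
d 0.08 lat -0.11 z 304.13 fX,fY,fZ -3.45 -1.29 1.81 tq [-0.24  0.77 -0.22] rot [0.116 0.993 0.   ] [ 1.4e-03  1.0e-04 -1.0e+00] 15.4
```

Call:
play_rows --pt "20 0 0 0 0 0 0" --pt "35 0 0 0 0 0 0" --pt "50 0 0 0 0 0 0" --pt "50 0 0 0 0 0 0" --pt "50 0 0 0 0 0 0"

```text
clock: 15.82
tool_pos: [0.5567, -0.0763, 0.3037]
eef_rot: [0.747, 0.665, 0.001, 0.0]
force: [-1.0, -0.8, -0.7]
finger_gap: 0.588
```

```bash
python3 st.py;python3 -c "
from h import *
grab('wrist','w12')"
```

```text
d 0.18 lat 0.2 z 303.67 fX,fY,fZ -0.86 -0.95 -0.7 tq [ 0.02 -0.02 -0.02] rot [0.116 0.993 0.   ] [ 1.2e-03  2.0e-04 -1.0e+00] 15.8167
```

View pics/w12.png

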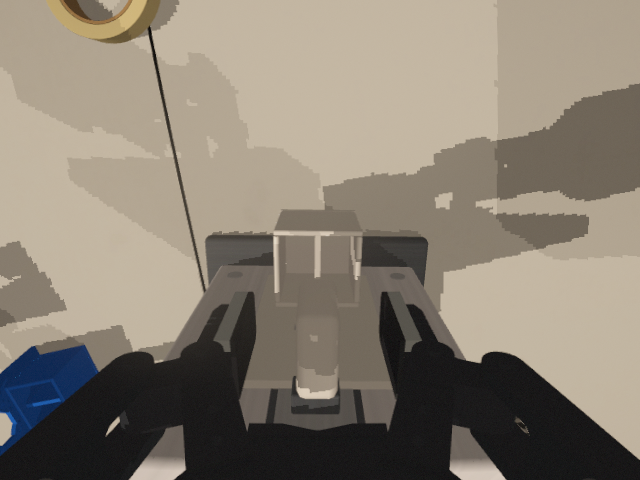

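Call:
play_rows --pt "50 0 0 10 0 0 0" --pt "50 0 0 30 0 0 0" --pt "50 0 0 60 0 0 0" --pt "50 0 0 95 0 0 0" --pt "50 0 0 130 0 0 0"

```text
clock: 16.28
tool_pos: [0.5559, -0.0767, 0.4353]
eef_rot: [0.747, 0.665, -0.0, -0.0]
force: [0.4, 0.2, 0.1]
finger_gap: 0.586
```

Call:
play_rows --pt "50 -20 -35 0 0 0 0" --pt "50 -40 -70 0 0 0 0" --pt "50 -60 -105 0 0 0 0" --pt "50 -70 -140 0 0 0 0" --pt "50 -70 -140 0 0 0 0"

```text
clock: 16.7
tool_pos: [0.4818, -0.2248, 0.4352]
eef_rot: [0.751, 0.66, -0.001, 0.002]
force: [-0.4, -0.1, 1.1]
finger_gap: 0.587
```

```bash
python3 st.py;python3 -c "
from h import *
grab('wrist','w13');grab('scene','scene4');grab('side','side4')
i=cv2.imread('pics/side4.png')[200:350,190:350];cv2.imwrite('pics/side4c.png',cv2.resize(i,None,fx=4,fy=4,interpolation=2))
"
```

```text
d 56.65 lat -156.21 z 435.21 fX,fY,fZ -0.35 -0.13 1.1 tq [-0.02 -0.04 -0.01] rot [ 0.129  0.992 -0.004] [ 0.0012 -0.0044 -1.    ] 16.7
```

View pics/w13.png

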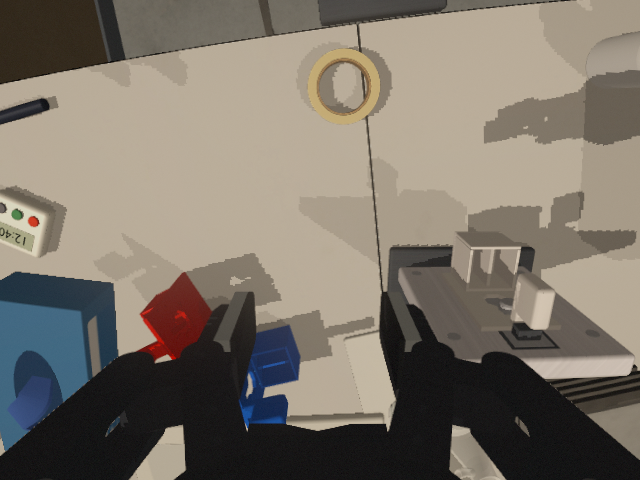

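View pics/side4c.png

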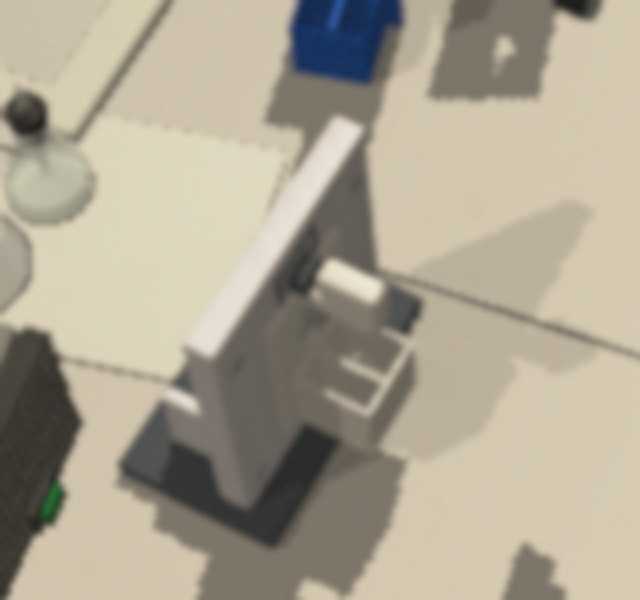

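View pics/scene4.png

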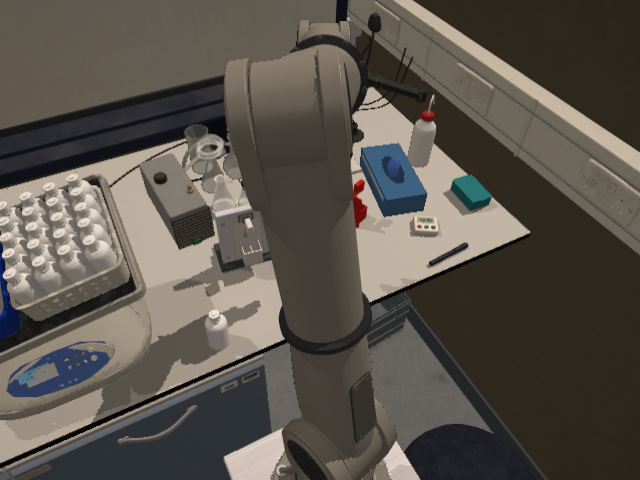

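```bash
python3 -c "
from h import *
i=cv2.imread('pics/w13.png')[225:365,440:580];cv2.imwrite('pics/w13c.png',cv2.resize(i,None,fx=5,fy=5,interpolation=2))
"
```

```text
(no output)
```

View pics/w13c.png

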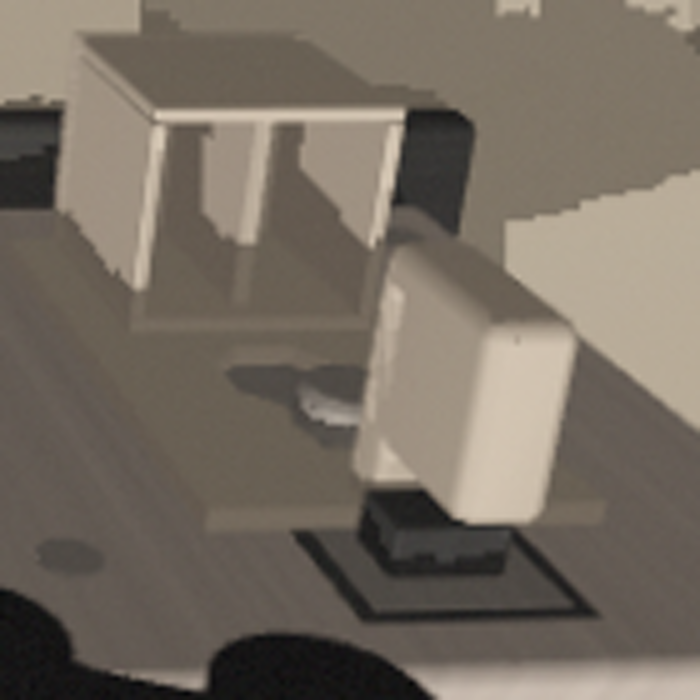

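Call:
play_rows --pt "50 0 0 0 0 0 0" --pt "50 0 0 0 0 0 0" --pt "50 0 0 0 0 0 0"

```text
clock: 17.1
tool_pos: [0.487, -0.2152, 0.4333]
eef_rot: [0.746, 0.666, 0.0, -0.0]
force: [0.5, 0.4, -0.4]
finger_gap: 0.586
```

```bash
python3 -c "
from h import *
print(job.finish_job(), state()['clock'])"
```

```text
the job is handed in; nothing more can be done
the job is handed in; nothing more can be done
```

I hung the white pen holder on the stand's stud and handed the job in at about 17 s. It is upright, released, and the arm is well clear of it.

**What I did:** I gripped the holder by its fin and found the stud at about 120.5 mm from two wrist views. I pressed the wide part of the keyhole over the head until the catch was pushed in, at about 9 N. I then slid the holder down about 20 mm, from where I had pressed it on, to a firm stop. The most I measured against the stand was about 12 N pressing in and 10 N pressing down, both at that stop.

**Last checks:**
- **Catch:** the final wrist picture shows it out, above the plate's top edge. A dip in the forces about 2 mm before the stop fits it springing out there.
- **Stud and holder:** in the same picture the stud's head is in front of the plate and the holder hangs upright.
- **Contact:** forces were near zero after I let go.
- **Bystanders:** the bottle, the tape roll and the timer look where they were. I judged this from the pictures and did not measure it.

**Disagreements:** the board contact came about 1.4 mm deeper than my camera measurement, and the stop about 0.7 mm higher than predicted. Both are within the calibration and grip error. I did not measure the final height of the plate on its own; "fully home" rests on the stop, the force dip and the picture of the catch.

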